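# Sweep the carved wood block clean and tip it to the light

### The arm

A 7-joint arm with a two-finger parallel gripper is mounted at the origin on a cart in front of the work surface, level with it; the furniture and walls round the work are solid. World frame = base frame: x ahead of the robot, y to its left, z up, the work surface at z = 0. Lengths are in m, angles in rad, forces in N, time in s.
With the tool pointing down it reaches from about 0.4 to 0.9 m from the base axis. Payload 5.5 kg.
Tool frame: the origin (TCP) lies midway between the tips of the shut fingers; the grasp point (between the pads) lies 19 mm behind it (manip.grip_depth is the distance from the TCP to the grasp point, in m); z points along the fingers, y is the line along which they close (so a half turn about z gives the same grasp; the last joint's range is limited). The gripper opens to 92 mm and grips with 3 to 60 N. Pads are 19 mm wide; open, the fingers measure 130 mm over their backs; the gripper's body (75 mm by 190 mm) begins 47 mm behind the grasp point.
Start: joints at [1.402, 0.501, -0.427, 1.55, 0.221, 1.138, -0.21], TCP at [0.272, -0.59, 0.205] pointing down, gripper open.
Joint ranges: [-2.88, 2.88], [-0.31, 2.03], [-1.54, 1.56], [0.2, 2.42], [-1.41, 4.55], [0.19, 2.02], [-2.57, 2.57]. Speed limits (rad/s): [2.57, 2.57, 3.14, 3.14, 3.14, 3.14, 3.14].

### API

Orientations are given as a unit quaternion [x, y, z, w].
In Python, from bench import manip, effector, viewer gives the robot as it stands. Calls block until the motion is done:
- manip.move_pose(position, orientation): joint-space move of the TCP to a pose.
- manip.servo_line(position, ori=None, vel=0.15): straight line of the TCP; ori=None keeps the orientation; vel is the mean speed in m/s.
- manip.movej(angles): joint-space move.
- effector.open_jaws() and effector.close(f_grip=None): open the fingers fully, or close them until they stop; f_grip is the grip in N (None keeps the last).
- manip.sleep(seconds).
- manip.solve_ik(position, orientation): joint angles nearest the present ones, or None.
- viewer.get_image(name): name is "scene" or "top" or "wrist"; returns the picture (384x512x3 uint8, red, green, blue); there is no depth.
- viewer.get_calibration(name): a dict with "vfov" (degrees; the focal length in pixels is half the picture's height over the tangent of half this angle, whatever the lens; pixels are square), "cx", "cy" (the principal point, pixels), "eye" and "attitude" of the camera in the world. Camera axes: x right, y down, z forward; pixel columns grow to the right and rows downward; lengths in m; the calibration is good to about 2 mm. A picture is of the moment at which its call begins: read the wrist's pose just before it. get_calibration takes no time and is no camera call; for the wrist camera it gives the pose at the moment of the call.
A pose or a line that the arm cannot do raises manip.PlanningError and nothing moves.
- manip.hand_in(): hands the job in; it is judged then, once.
Readings, each from a call of its own:
- manip.current_clock(): time.
- manip.current_q(): joint angles.
- manip.current_joint_velocities(): joint speeds.
- manip.current_tau(): joint torques, N m.
- manip.current_tool_pos(): TCP position.
- manip.current_tcp_rot(): TCP orientation.
- manip.current_force(): force on the tool from outside, world axes, zero at the start.
- manip.current_wrist_torque(): the same for the moment, N m.
- manip.current_finger_gap(): finger opening in m.
- manip.current_gripper_force(): force on a finger pad.
Only numpy, scipy, OpenCV 4.12 (cv2) and the standard library are available. Lean on these libraries where they do the work, as an engineer would, in place of code of your own. Each camera call takes 0.05 s, during which the arm holds its last target. There are 200 camera calls.

### The job

Using the scraper block, lightly sweep all four wood chips off the inked face of the carved wood block while it sits in its carving jig, then stand the scraper back upright on the worktop. Then draw the wood block straight up out of the jig and tip it up halfway to upright (about 45 degrees), face up, so that the light rakes across the cuts; finish still holding it there, still, about 20 cm above the worktop, touching nothing else. Push the chips with the scraper and not with the bare fingers, and leave the roll of tape and the paint jar where they are.

Things in the scene. Friction and masses are not known exactly. Their poses are not given: they have to be found in the camera images.
- jig: Carving jig, fixed: plywood board 196 (x) x 128 (y) x 12 mm on the worktop; beech fences 12 mm wide, 10 mm high (tops 22 mm above the worktop) round a pocket 113 (x) x 59 mm (y). The +y and -y fences each have a finger gap from x = -49 to -5 mm, down to the board, open outwards. Origin: underside, below the pocket's centre; x along the pocket, z up.
- woodblock: Carved wood block 110 (x) x 56 (y) x 26 mm (z), 0.14 kg, lying in the jig's pocket with 1.5 mm play all round. Its flat face, inked black with a fern cut in it, is then 38 mm above the worktop. Origin: centre of its underside; x along its length, z out of the face. Its plain upright sides can be gripped across 56 mm in the finger gaps, centred at its x = -27 mm.
- scraper: Scraper block, 0.12 kg, upright on the worktop: rubber-shod foot 26 (x) x 76 (y) x 16 mm high, above it a plain beech grip 20 (x) x 72 mm (y) up to 49 mm. Origin: centre of its underside; y along its long edge, z up. The foot spans the wood block's whole width; grip it across 20 mm and push with the foot's long side.
- chip_1: A light wood chip, 14 (x) x 9 (y) x 6 mm, lying loose on the wood block's face. Origin: centre of its underside.
- chip_2: A light wood chip, 16 (x) x 10 (y) x 6 mm, lying loose on the wood block's face. Origin: centre of its underside.
- chip_3: A light wood chip, 14 (x) x 9 (y) x 6 mm, lying loose on the wood block's face. Origin: centre of its underside.
- chip_4: A light wood chip, 16 (x) x 10 (y) x 6 mm, lying loose on the wood block's face. Origin: centre of its underside.
- masking_tape: Roll of masking tape lying flat, 98 mm across, 24 mm high. Bystander. Origin: centre of its underside.
- paint_jar: Jar of paint with a white lid, 46 mm across, 46 mm high. Bystander. Origin: centre of its underside.
Mind the look-alikes: they are no part of the job. What is shaped like the woodblock but pink is not meant.

How it is judged:
On the way, in this order (a step that is already met when the one before it is completed fails the run):
1. the scraper block is held with its foot at the wood block's face (contact force between the fingers and scraper above 1 N and z of scraper in the frame of woodblock between 0.021 and 0.032 m and x of scraper in the frame of woodblock between -0.085 and 0.085 m and y of scraper in the frame of woodblock between -0.085 and 0.085 m), for 0.1 s.
2. all four chips are off the wood block, the scraper block still in hand and the wood block still in its pocket (height (world z) of each of chip_1, chip_2, chip_3, chip_4 below 0.034 m and contact force between the fingers and scraper above 1 N and z of woodblock in the frame of jig below 0.017 m), for 0.1 s.
3. the scraper block stands on the worktop, let go, the wood block still in its pocket (height (world z) of scraper between -0.005 and 0.008 m and angle between scraper's own z axis and vertical below 0.15 rad and contact force between the fingers and scraper below 0.1 N and z of woodblock in the frame of jig below 0.017 m), for 0.2 s.
4. the wood block is drawn straight up out of the pocket, level and in hand (contact force between the fingers and woodblock above 1 N and z of woodblock in the frame of jig above 0.024 m and angle between woodblock's own z axis and vertical below 0.26 rad and horizontal distance between woodblock and jig below 0.03 m), for 0.05 s.
At the end, for the whole second after the job is handed in: The fingers hold the wood block still, its underside's centre 13 to 32 cm above the worktop, its face up and tilted 32 to 58 degrees from level, touching neither jig nor scraper; all four chips lie off it, lower than 34 mm; the scraper block stands upright (within 8 degrees) on the worktop, let go (contact force between the fingers and woodblock above 1 N and height (world z) of woodblock between 0.13 and 0.32 m and angle between woodblock's own z axis and vertical between 0.56 and 1.01 rad and linear speed of woodblock below 0.03 m/s and angular speed of woodblock below 0.2 rad/s and contact force between woodblock and jig below 0.05 N and contact force between woodblock and scraper below 0.05 N and height (world z) of each of chip_1, chip_2, chip_3, chip_4 below 0.034 m and height (world z) of scraper between -0.005 and 0.008 m and angle between scraper's own z axis and vertical below 0.15 rad and contact force between the fingers and scraper below 0.1 N); the arm keeps its last pose, push and grip.
It fails at once if the scraper block is pressed hard on the carved face (more than 40 N) (contact force between scraper and woodblock above 40 N).
It fails at once if the bare fingers push a chip on the wood block's face ((contact force between the fingers and chip_1 above 0.5 N and height (world z) of chip_1 above 0.034 m) or (contact force between the fingers and chip_2 above 0.5 N and height (world z) of chip_2 above 0.034 m) or (contact force between the fingers and chip_3 above 0.5 N and height (world z) of chip_3 above 0.034 m) or (contact force between the fingers and chip_4 above 0.5 N and height (world z) of chip_4 above 0.034 m)).
It fails at once if tape or jar is pushed away (more than 3 cm) (distance of any of masking_tape, paint_jar from where it was at the start of the episode above 0.03 m).
It also fails if it takes over 59 s, if anything falls off the work surface, if the arm or the gripper's body presses on something with over 40 N, if the wrist force passes 120 N, or if a joint passes its speed limit or range.

## Working session

There is one attempt and no reset: what is moved stays moved. The work goes in short steps, each a Python script; the robot and the scene stay as the last script left them, time stands still between calls to the robot, and variables do not carry over. Pictures are saved under pics/ and viewed, at most 10 in all, crops included, and the job is handed in when it is done.

```bash
ls; mkdir -p pics; python3 - <<'E'
from bench import manip, effector, viewer
import cv2, numpy as np
for n in ("scene","top","wrist"):
    c=viewer.get_calibration(n); print(n,c)
a=viewer.get_image("scene");b=viewer.get_image("top")
cv2.imwrite("pics/scene0.png",a[:,:,::-1]);cv2.imwrite("pics/top0.png",b[:,:,::-1])
print(manip.current_clock(),manip.current_tool_pos(),manip.current_tcp_rot(),manip.grip_depth)
E
```

```text
pics
scene {'vfov': 56.257491538888374, 'cx': 248.85992827306058, 'cy': 195.66337256863716, 'eye': array([0.83957595, 0.35389095, 0.85133795]), 'attitude': array([ 0.30809672,  0.91881692, -0.23179002, -0.08441129])}
top {'vfov': 46.934583299220186, 'cx': 268.323322928774, 'cy': 192.71298054473368, 'eye': array([ 0.31049982, -0.02965376,  1.26912989]), 'attitude': array([ 0.77387571, -0.62412509,  0.06711942, -0.0841383 ])}
wrist {'vfov': 67.60553973777708, 'cx': 254.3374147206402, 'cy': 192.37242303843536, 'eye': array([ 0.34295094, -0.55635675,  0.38229009]), 'attitude': array([ 0.83345671, -0.5328579 , -0.07933226,  0.12295837])}
0.1 [ 0.27171601 -0.58978073  0.20438342] [ 9.76782851e-01  2.14230087e-01 -1.46368751e-04 -8.42339459e-04] 0.0188
```

View pics/scene0.png

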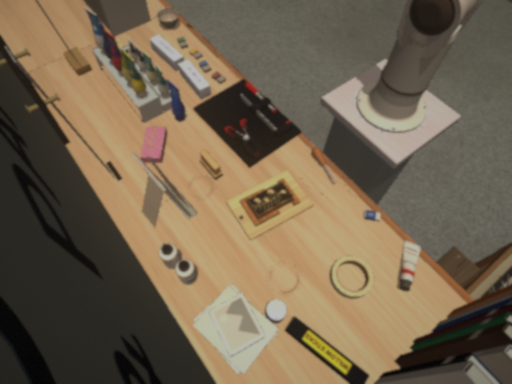

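View pics/top0.png

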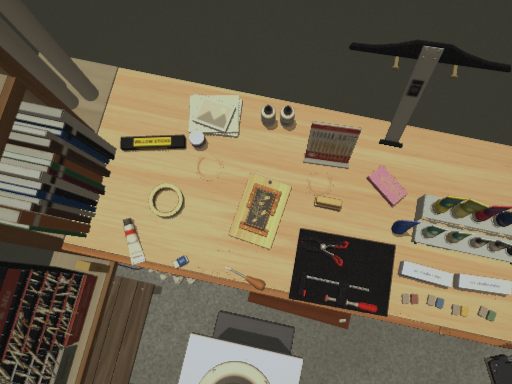

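```bash
cat > h.py <<'E'
from bench import manip, effector, viewer
import cv2, numpy as np
from scipy.spatial.transform import Rotation as R
def cam(n):
    c=viewer.get_calibration(n); f=192/np.tan(np.radians(c['vfov']/2))
    return dict(K=np.array([[f,0,c['cx']],[0,f,c['cy']],[0,0,1]]),E=np.array(c['eye']),R=R.from_quat(c['attitude']).as_matrix())
def proj(c,P):
    p=(np.atleast_2d(P)-c['E'])@c['R']@c['K'].T; return p[:,:2]/p[:,2:]
def ray(c,uv):
    d=c['R']@np.linalg.inv(c['K'])@np.array([*uv,1.]); return d/np.linalg.norm(d)
def onz(c,uv,z):
    d=ray(c,uv); return c['E']+d*(z-c['E'][2])/d[2]
def tri(cs,uvs):
    A=0;b=0;ds=[]
    for c,uv in zip(cs,uvs):
        d=ray(c,uv);M=np.eye(3)-np.outer(d,d);A=A+M;b=b+M@c['E']
    return np.linalg.solve(A,b)
def save(img,name,crop=None,s=1):
    if crop: x0,y0,x1,y1=crop; img=img[y0:y1,x0:x1]
    cv2.imwrite("pics/"+name,cv2.resize(img,None,fx=s,fy=s,interpolation=cv2.INTER_CUBIC)[:,:,::-1])
E
python3 - <<'E'
from h import *
s,t=cam('scene'),cam('top')
print(proj(s,[[0,0,0],[.272,-.59,.205],[.5,0,0]]),proj(t,[[0,0,0],[.272,-.59,.205],[.5,0,0]]))
print(t['R'],s['R'])
for n,a,b in (('jig',(270,203),(261,210)),('scraper',(210,163),(328,202)),('pink',(153,143),(387,185)),('tape',(351,276),(166,201)),('jar',(276,309),(197,139))):
    print(n,onz(s,a,0.02),onz(t,b,0.02),tri([s,t],[a,b]))
E
```

```text
[[389.80800049 105.33199074]
 [206.82386252 -19.70910171]
 [265.54909477 188.07074311]] [[233.22998327 403.98643298]
 [506.15539632 360.02336824]
 [272.68429531 221.91259032]]
[[ 0.21192572 -0.95469586  0.20890982]
 [-0.97728511 -0.20677725  0.04644334]
 [-0.00114147 -0.21400699 -0.97683146]] [[-0.79590229  0.52703757 -0.29794454]
 [ 0.60530035  0.70269959 -0.3739315 ]
 [ 0.01228955 -0.47795887 -0.87829624]]
jig [0.52662962 0.05038672 0.02      ] [0.52361684 0.03950333 0.02      ] [0.52373275 0.04289364 0.00702907]
scraper [ 0.58131286 -0.14654062  0.02      ] [ 0.58725949 -0.14390343  0.02      ] [ 0.58460167 -0.14234602  0.02846563]
pink [ 0.67280119 -0.30025511  0.02      ] [ 0.67292777 -0.30195656  0.02      ] [ 0.67288081 -0.30187628  0.01857593]
tape [0.4954239  0.31611896 0.02      ] [0.49137524 0.31260753 0.02      ] [0.49232153 0.31531196 0.01181577]
jar [0.68452044 0.26782963 0.02      ] [0.6924454  0.27145941 0.02      ] [0.68763609 0.26866594 0.0342737 ]
```

```bash
cat >> h.py <<'E'
def down(a): # tool z down, tool x at yaw a, y_tool at yaw a-90deg
    return (R.from_euler('z',a)*R.from_euler('x',np.pi)).as_quat()
def toolR(): return R.from_quat(manip.current_tcp_rot())
E
python3 - <<'E'
from h import *
c=cam('wrist'); T=toolR().as_matrix(); print(T.T@(c['E']-manip.current_tool_pos())); print(T.T@c['R'])
for a in np.radians([-180,-90,0,90,180]):
    print(a,[ (None if (q:=manip.solve_ik(p,down(a))) is None else np.round(q,2)) for p in ([.52,.04,.2],[.58,-.14,.2],[.52,.04,.06])])
E
```

```text
[ 0.07870504 -0.00080534 -0.17800306]
[[ 1.12338479e-03 -9.57153088e-01 -2.89580221e-01]
 [ 9.99999127e-01  8.73907375e-04  9.90815820e-04]
 [-6.95296131e-04 -2.89581081e-01  9.57153234e-01]]
-3.141592653589793 [array([ 0.9 ,  0.74, -1.48,  1.86,  0.77,  1.3 ,  0.77]), array([ 0.94,  0.6 , -1.05,  1.68,  0.56,  1.19,  1.32]), array([ 0.58,  0.62, -0.9 ,  1.97,  0.65,  0.86,  0.89])]
-1.5707963267948966 [array([ 0.85,  0.57, -1.29,  1.86,  0.6 ,  1.18,  2.49]), array([-0.51,  0.54,  0.97,  1.73, -0.49,  1.13, -2.53]), array([-0.96,  0.77,  1.13,  2.02, -0.88,  0.95, -2.5 ])]
0.0 [array([ 0.69,  0.42, -1.02,  1.86,  0.4 ,  1.08, -2.05]), array([ 0.66,  0.44, -0.62,  1.69,  0.28,  1.1 , -1.61]), array([ 0.44,  0.55, -0.71,  1.98,  0.5 ,  0.8 , -2.13])]
1.5707963267948966 [array([ 0.81,  0.52, -1.21,  1.86,  0.54,  1.14, -0.6 ]), array([ 0.88,  0.55, -0.95,  1.68,  0.48,  1.16, -0.2 ]), array([ 0.54,  0.6 , -0.85,  1.97,  0.6 ,  0.84, -0.64])]
3.141592653589793 [array([ 0.9 ,  0.74, -1.48,  1.86,  0.77,  1.3 ,  0.77]), array([ 0.94,  0.6 , -1.05,  1.68,  0.56,  1.19,  1.32]), array([ 0.58,  0.62, -0.9 ,  1.97,  0.65,  0.86,  0.89])]
```

```bash
python3 - <<'E'
from h import *
import pickle
out=[]
for i,p in enumerate(([.47,.02,.2],[.64,.02,.2])):
    manip.move_pose(p,down(np.pi/2)); manip.sleep(.3)
    c=cam('wrist'); im=viewer.get_image('wrist'); out.append((c,im)); save(im,f'w{i}.png',None,1.5)
pickle.dump(out,open('w.pkl','wb')); print(manip.current_clock(),manip.current_q())
E
```

```text
3.8083 [ 0.61267051  0.67394772 -1.03516511  1.56999897  0.60272133  1.24713593
 -0.52413055]
```

View pics/w0.png

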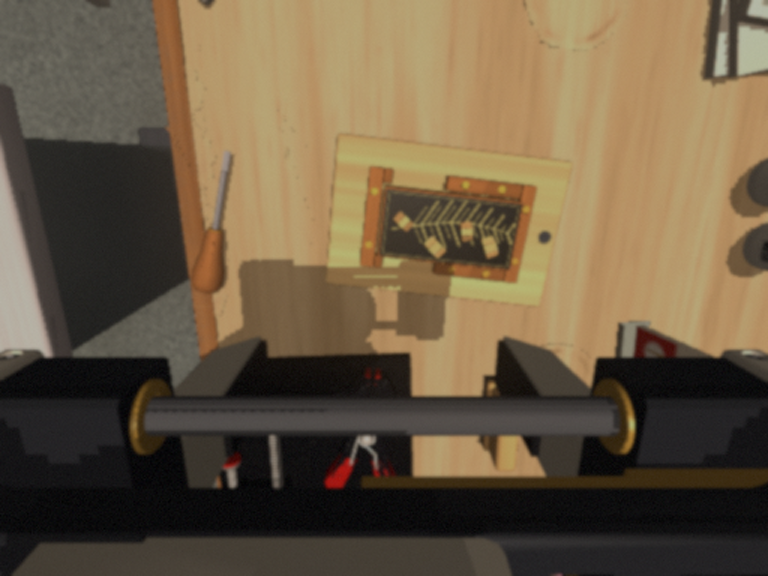

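View pics/w1.png

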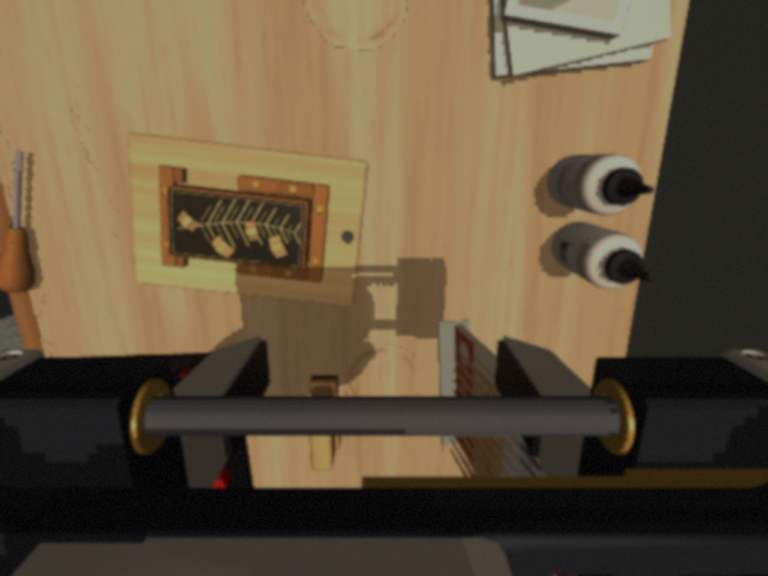

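```bash
python3 - <<'E'
from h import *
import pickle
out=[];mont=[]
for p,o in (([.64,-.17,.14],[.584,-.142,.03]),([.53,-.17,.14],[.584,-.142,.03]),([.47,.01,.14],[.525,.043,.03]),([.58,.01,.14],[.525,.043,.03])):
    manip.move_pose(p,down(np.pi/2)); manip.sleep(.4)
    c=cam('wrist'); im=viewer.get_image('wrist'); u,v=proj(c,o)[0].round().astype(int)
    x0=max(0,min(512-160,u-80));y0=max(0,min(384-120,v-60)); out.append((c,im,x0,y0)); print((u,v),(x0,y0))
    mont.append(cv2.resize(im[y0:y0+120,x0:x0+160],None,fx=2.5,fy=2.5,interpolation=cv2.INTER_CUBIC))
pickle.dump(out,open('w2.pkl','wb')); save(np.vstack([np.hstack(mont[:2]),np.hstack(mont[2:])]),'m.png'); print(manip.current_clock())
E
```

```text
(np.int64(199), np.int64(159)) (np.int64(119), np.int64(99))
(np.int64(307), np.int64(159)) (np.int64(227), np.int64(99))
(np.int64(309), np.int64(153)) (np.int64(229), np.int64(93))
(np.int64(200), np.int64(153)) (np.int64(120), np.int64(93))
8.2417
```

View pics/m.png

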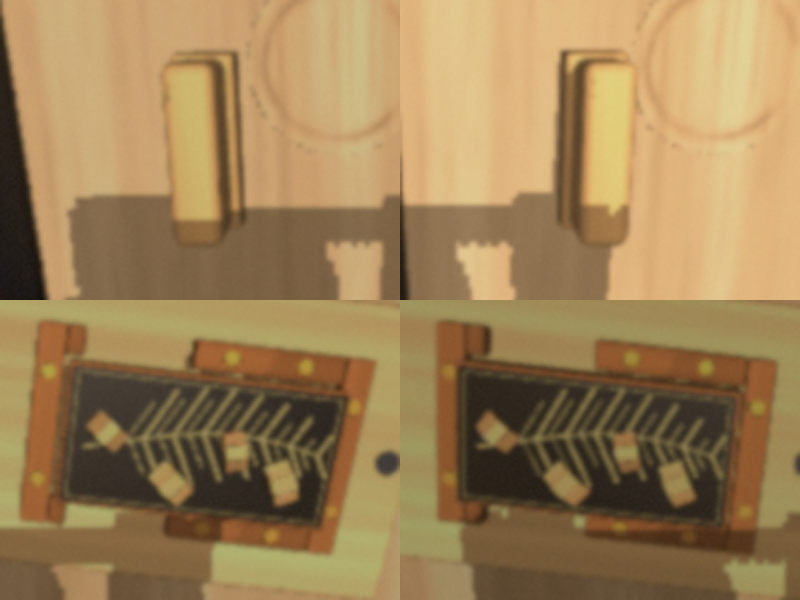

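```bash
python3 - <<'E'
from h import *
import pickle
o=pickle.load(open('w2.pkl','rb'))
def nat(i,p): return (o[i][2]+(p[0]+.5)/2.5-.5, o[i][3]+(p[1]+.5)/2.5-.5)
def run(i,j,A,B,zt):
    cs=[o[i][0],o[j][0]]
    P=np.array([tri(cs,[nat(i,a),nat(j,b)]) for a,b in zip(A,B)])
    print(P.round(4),'mean',P.mean(0).round(4),'edges',np.linalg.norm(np.roll(P,-1,0)-P,axis=1).round(4))
    Q=np.array([(onz(cs[0],nat(i,a),zt)+onz(cs[1],nat(j,b),zt))/2 for a,b in zip(A,B)]); 
    D=np.array([(onz(cs[0],nat(i,a),zt)-onz(cs[1],nat(j,b),zt)) for a,b in zip(A,B)]); print('d',D.mean(0).round(4))
    for k,(u,v) in enumerate(((0,1),(1,2),(3,2),(0,3))):
        d=Q[v]-Q[u]; print('yaw',np.degrees(np.arctan2(d[1],d[0])).round(1),np.linalg.norm(d).round(4))
    print('ctr',Q.mean(0).round(4))
run(0,1,[(163,62),(213,62),(223,242),(172,244)],[(183,63),(234,62),(228,241),(181,243)],.049)
run(2,3,[(74,62),(350,95),(322,225),(64,198)],[(60,65),(340,94),(328,225),(58,196)],.038)
E
```

```text
[[ 0.5737 -0.1066  0.0398]
 [ 0.5927 -0.1063  0.0407]
 [ 0.5941 -0.1759  0.0451]
 [ 0.5747 -0.1754  0.0493]] mean [ 0.5838 -0.1411  0.0437] edges [0.0191 0.0697 0.0199 0.0695]
d [0.0021 0.0001 0.    ]
yaw 0.7 0.0185
yaw -88.8 0.0688
yaw 2.6 0.0193
yaw -89.5 0.0694
ctr [ 0.5838 -0.1405  0.049 ]
[[0.4741 0.0771 0.0358]
 [0.5811 0.0655 0.0348]
 [0.5762 0.0127 0.0332]
 [0.4703 0.0266 0.0426]] mean [0.5254 0.0455 0.0366] edges [0.1076 0.053  0.1073 0.0511]
d [-0.0005 -0.0001  0.    ]
yaw -6.2 0.1066
yaw -95.6 0.052
yaw -6.2 0.1066
yaw -95.7 0.0519
ctr [0.5249 0.0456 0.038 ]
```

```bash
cat >> h.py <<'E'
BC=np.array([.5251,.0456]); BY=np.radians(-6.0); SC=np.array([.5838,-.141]); SY=np.radians(0.8)
bx=np.array([np.cos(BY),np.sin(BY)])
def at(x,z): return [*(BC+x*bx),z]
E
python3 - <<'E'
from h import *
for a in (BY,BY+np.pi):
    for tilt in (0,45):
        o=(R.from_euler('z',BY)*R.from_euler('y',-np.radians(tilt))*R.from_euler('z',-BY)*R.from_quat(down(a))).as_quat()
        q=manip.solve_ik(at(-.027,.0145) if tilt==0 else at(-.027,.21),o); print(a,tilt,None if q is None else q.round(2))
g=.020
manip.move_pose([*SC,.12],down(np.pi/2+SY)); manip.servo_line([*SC,g],vel=.1)
effector.close(25); print('gap',manip.current_finger_gap(),manip.current_gripper_force(),manip.current_tool_pos())
manip.servo_line([*SC,g+.09],vel=.1)
print('gap',manip.current_finger_gap(),manip.current_clock())
manip.move_pose(at(-.078,g+.09),down(np.pi/2+BY)); manip.sleep(.2)
save(viewer.get_image('scene'),'s1.png',(170,110,350,260),4)
print(manip.current_tool_pos(),at(-.078,g+.09),manip.current_force(),manip.current_clock())
E
```

```text
-0.10471975511965978 0 [ 0.31  0.56 -0.57  2.05  0.49  0.66 -2.25]
-0.10471975511965978 45 None
3.036872898470133 0 [ 0.74  0.89 -1.18  2.03  1.03  0.99  0.47]
3.036872898470133 45 None
gap 0.019986960934077792 24.99651610851288 [ 0.58381231 -0.14097848  0.01997652]
gap 0.019806772651381182 12.2167
[0.4483341  0.05301268 0.10993166] [np.float64(0.4475272921612747), np.float64(0.053753220134876975), 0.11] [ 0.70515384  0.22531328 -1.29853299] 13.4083
```

View pics/s1.png

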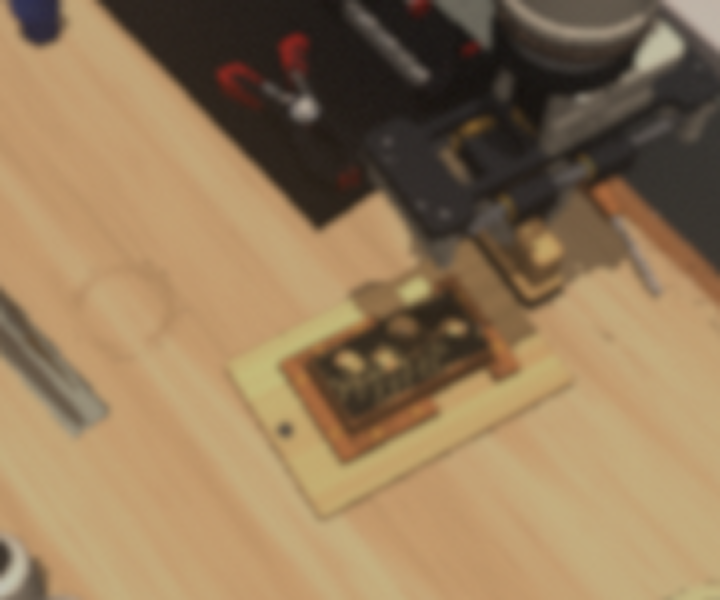

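```bash
python3 - <<'E'
from h import *
g=.020; zs=g+.0393
f0=np.array(manip.current_force())
manip.servo_line(at(-.078,zs),vel=.08); print(manip.current_tool_pos(), manip.current_force()-f0)
for x in (-.06,-.03,0,.03,.05,.068):
    manip.servo_line(at(x,zs),vel=.07); f=manip.current_force()-f0; print(x,f.round(1),round(manip.current_tool_pos()[2],4))
    if np.linalg.norm(f)>15: print('STOP'); break
manip.sleep(.2)
save(viewer.get_image('scene'),'s2.png',(170,110,350,260),4); print(manip.current_clock())
E
```

```text
[0.44773084 0.05409588 0.05944629] [-1.33159843 -1.06565888 -0.74677395]
-0.06 [-1.5  0.3  0.1] 0.0595
-0.03 [-0.5 -0.9 -0. ] 0.0591
0 [-0.3  0.8  0.8] 0.0592
0.03 [-0.7 -0.3  0.1] 0.0591
0.05 [-0.1 -0.7 -0.2] 0.0592
0.068 [-1.3  0.3 -0.6] 0.0592
17.4167
```

View pics/s2.png

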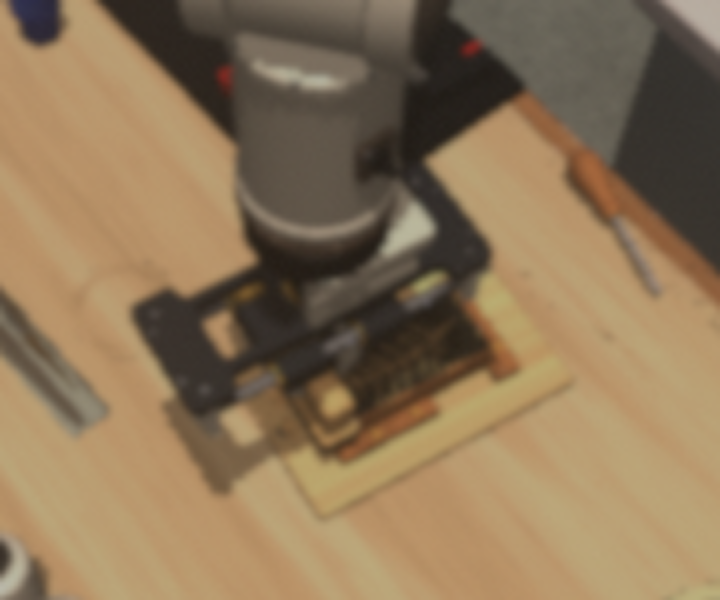

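```bash
python3 - <<'E'
from h import *
g=.020
manip.servo_line(at(.082,g+.0393),vel=.07); manip.servo_line(at(.082,g+.09),vel=.12)
manip.move_pose([.58,-.10,.15],down(np.pi/2+SY)); manip.sleep(.3)
c=cam('wrist'); im=viewer.get_image('wrist'); u,v=proj(c,[.545,.042,.03])[0].astype(int); print(u,v)
x0=max(0,min(512-200,u-100));y0=max(0,min(384-150,v-75)); save(im,'w3.png',(x0,y0,x0+200,y0+150),3.5); print(x0,y0,manip.current_clock(),manip.current_finger_gap())
for a in (BY,BY+np.pi):
  for s in (-1,1):
    for t in (36,40,45):
      for p in (at(-.027,.2),at(-.1,.22),at(.05,.2),[.6,0.05,.25],[.65,-.1,.22],[.45,-.1,.22]):
        o=(R.from_euler('z',BY)*R.from_euler('y',s*np.radians(t))*R.from_euler('z',-BY)*R.from_quat(down(a))).as_quat()
        q=manip.solve_ik(p,o)
        if q is not None: print(round(a,2),s*t,np.round(p,2),q.round(2))
E
```

```text
219 36
119 0 19.325 0.0198201005749853
-0.1 -36 [0.57 0.04 0.2 ] [-1.3   0.08  1.1   2.35  0.66  0.2  -2.51]
-0.1 -36 [0.6  0.05 0.25] [-1.16 -0.    0.91  2.24  0.61  0.37 -2.44]
-0.1 -36 [ 0.65 -0.1   0.22] [ 0.57  0.19 -0.5   2.13  0.39  0.23 -1.91]
-0.1 -40 [ 0.65 -0.1   0.22] [-0.71  0.21  0.92  2.22 -1.19  0.2  -0.43]
-0.1 -45 [ 0.65 -0.1   0.22] [-0.71  0.21  0.92  2.3   4.3   0.2   0.37]
-0.1 36 [0.5  0.05 0.2 ] [ 0.29  0.74 -0.59  1.4   0.16  1.7  -1.99]
-0.1 36 [0.43 0.06 0.22] [ 0.36  0.61 -0.64  1.59  0.12  1.64 -2.  ]
-0.1 36 [0.57 0.04 0.2 ] [ 0.23  0.87 -0.55  1.15  0.2   1.82 -1.96]
-0.1 36 [0.6  0.05 0.25] [ 0.19  0.88 -0.55  1.    0.19  1.94 -1.97]
-0.1 36 [ 0.65 -0.1   0.22] [ 0.1   0.99  0.01  0.78 -0.01  2.   -1.56]
-0.1 36 [ 0.45 -0.1   0.22] [ 0.52  0.65 -0.57  1.5   0.24  1.72 -1.78]
-0.1 40 [0.5  0.05 0.2 ] [ 0.27  0.79 -0.57  1.35  0.15  1.77 -1.98]
-0.1 40 [0.43 0.06 0.22] [ 0.33  0.66 -0.62  1.55  0.1   1.7  -2.  ]
-0.1 40 [0.57 0.04 0.2 ] [ 0.21  0.92 -0.53  1.08  0.18  1.89 -1.95]
-0.1 40 [0.6  0.05 0.25] [-0.17  0.89  0.24  0.95 -0.24  2.01 -1.65]
-0.1 4
[... 1330 characters left out ...]
]
3.04 36 [ 0.45 -0.1   0.22] [ 0.87  0.99 -1.31  1.49  0.61  1.92  0.95]
3.04 40 [0.5  0.05 0.2 ] [ 0.57  1.1  -1.27  1.33  0.54  1.92  0.76]
3.04 40 [0.43 0.06 0.22] [ 0.67  1.01 -1.32  1.54  0.47  1.85  0.7 ]
3.04 40 [0.57 0.04 0.2 ] [ 0.42  1.1  -1.09  1.07  0.52  2.    0.92]
3.04 40 [0.6  0.05 0.25] [ 0.13  0.92 -0.43  0.94  0.11  2.01  1.22]
3.04 40 [ 0.45 -0.1   0.22] [ 0.83  1.03 -1.28  1.44  0.59  1.98  0.95]
3.04 45 [0.5  0.05 0.2 ] [ 0.53  1.15 -1.25  1.27  0.52  2.    0.76]
3.04 45 [0.43 0.06 0.22] [ 0.63  1.06 -1.3   1.48  0.44  1.91  0.69]
3.04 45 [0.57 0.04 0.2 ] [ 0.24  1.02 -0.65  0.99  0.24  2.    1.13]
3.04 45 [ 0.45 -0.1   0.22] [ 0.74  0.98 -1.09  1.38  0.49  1.99  1.05]
```

View pics/w3.png

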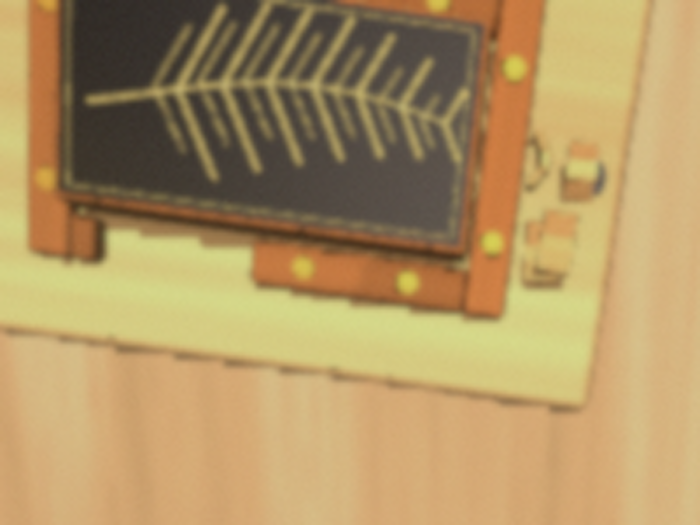

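```bash
python3 - <<'E'
from h import *
g=.020
manip.move_pose([*SC,.09],down(np.pi/2+SY)); manip.servo_line([*SC,g+.0003],vel=.08); manip.sleep(.2)
effector.open_jaws(); manip.sleep(.2); print(manip.current_clock(),manip.current_finger_gap(),manip.current_force())
manip.servo_line([*SC,.14],vel=.2); manip.sleep(.1)
manip.move_pose(at(-.027,.14),down(BY)); manip.sleep(.2)
f0=np.array(manip.current_force()); print(f0,manip.current_q().round(2))
save(viewer.get_image('scene'),'s3.png',(170,110,350,260),4)
manip.servo_line(at(-.027,.0150),vel=.1); print('down',manip.current_tool_pos(),at(-.027,.015),(manip.current_force()-f0).round(1))
effector.close(6); print(manip.current_finger_gap(),(manip.current_force()-f0).round(1),manip.current_clock())
E
```

```text
22.3667 0.09180481154556146 [-0.09557139  0.40827086  0.3195007 ]
[ 0.38705365 -0.51255125 -0.3456556 ] [ 0.48  0.38 -0.75  1.97  0.32  0.91 -2.12]
down [0.49884592 0.04849065 0.01558533] [np.float64(0.49824790882505665), np.float64(0.048422268508226646), 0.015] [-0.8  1.2 -0.6]
0.0556666254300379 [-0.5  0.1  1.6] 27.125
```

View pics/s3.png

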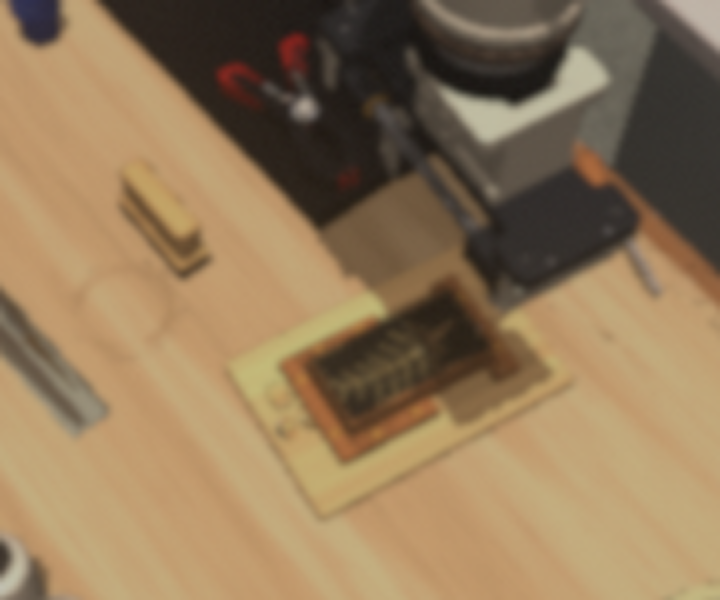

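```bash
python3 - <<'E'
from h import *
effector.close(45); manip.sleep(.2); print(manip.current_finger_gap(),manip.current_force())
p=np.array(manip.current_tool_pos()); o0=down(BY)
manip.servo_line([p[0],p[1],.09],vel=.06); print(manip.current_finger_gap(),manip.current_force(),manip.current_tool_pos())
manip.servo_line([p[0],p[1],.23],vel=.12); p[2]=.23
o=(R.from_euler('z',BY)*R.from_euler('y',np.radians(42))*R.from_euler('z',-BY)*R.from_quat(o0)).as_quat()
t=p+np.array([-.02,0,.0])
print(manip.solve_ik(t,o))
manip.servo_line(t,o,vel=.015); manip.sleep(1)
print(manip.current_tool_pos(),manip.current_finger_gap(),manip.current_gripper_force(),manip.current_force(),manip.current_clock())
save(viewer.get_image('scene'),'s4.png',(150,60,400,240),3.2)
E
```

```text
0.05336667603462534 [-1.10719566 -1.97524455  2.29259505]
0.05356481891507753 [ 0.58157763 -0.49965505 -1.21766017] [0.49790654 0.04821678 0.08959732]
[ 0.37695308  0.80625232 -0.75041603  1.35906016  0.20141849  1.83517237
 -2.07732362]
[0.47826884 0.04827848 0.22996554] 0.05344601136974729 44.98457729816437 [-0.88464552  0.14890102 -0.82194948] 32.7417
```

View pics/s4.png

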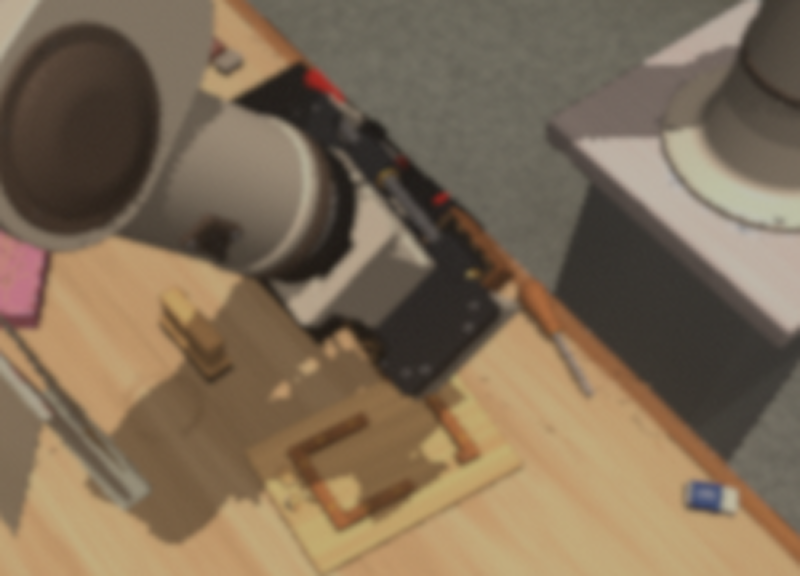

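```bash
python3 - <<'E'
from h import *
c=cam('wrist'); im=viewer.get_image('wrist'); T=toolR(); p=np.array(manip.current_tool_pos())
piv=np.array([0,0,-.0188])
def P(x,y,z,s): return p+T.apply(piv+R.from_euler('y',s,degrees=True).apply(np.array([x,y,z])-piv))
for s in (-15,-10,-5,0,5,10,15): 
    print(s,proj(c,[P(.082,-.028,-.0225,s),P(.082,.028,-.0225,s),P(.082,0,.0035,s)]).round(0).tolist())
g=im.astype(int).sum(2)//3
print('rows (mean of cols 235-275 step) ',[(r,int(g[r,225:285].mean())) for r in range(0,300,6)])
r0=150
for r in (110,140,170): print(r,[(x,int(g[r-3:r+4,x].mean())) for x in range(150,370,6)])
E
```

```text
-15 [[208.0, 104.0], [303.0, 104.0], [255.0, 115.0]]
-10 [[206.0, 102.0], [305.0, 102.0], [255.0, 109.0]]
-5 [[204.0, 100.0], [307.0, 100.0], [255.0, 105.0]]
0 [[202.0, 100.0], [310.0, 100.0], [255.0, 101.0]]
5 [[199.0, 101.0], [312.0, 101.0], [255.0, 98.0]]
10 [[196.0, 104.0], [315.0, 104.0], [256.0, 95.0]]
15 [[194.0, 108.0], [318.0, 108.0], [256.0, 94.0]]
rows (mean of cols 235-275 step)  [(0, 129), (6, 130), (12, 133), (18, 134), (24, 131), (30, 156), (36, 163), (42, 167), (48, 159), (54, 89), (60, 124), (66, 176), (72, 182), (78, 208), (84, 195), (90, 204), (96, 210), (102, 88), (108, 88), (114, 64), (120, 46), (126, 55), (132, 62), (138, 55), (144, 51), (150, 59), (156, 57), (162, 47), (168, 66), (174, 80), (180, 81), (186, 63), (192, 58), (198, 60), (204, 88), (210, 98), (216, 101), (222, 98), (228, 111), (234, 112), (240, 92), (246, 87), (252, 82), (258, 83), (264, 58), (270, 56), (276, 62), (282, 69), (288, 70), (294, 109)]
110 [(150, 212), (156, 212), (162, 212), (168, 212), (174, 212), (180, 212), (186, 213), (192, 213), (198, 213), (204, 155), (210, 92), (216, 63), (222, 
[... 433 characters left out ...]
), (228, 40), (234, 53), (240, 54), (246, 106), (252, 64), (258, 43), (264, 36), (270, 35), (276, 35), (282, 35), (288, 36), (294, 37), (300, 53), (306, 87), (312, 129), (318, 126), (324, 123), (330, 118), (336, 115), (342, 144), (348, 149), (354, 62), (360, 75), (366, 77)]
170 [(150, 81), (156, 136), (162, 90), (168, 107), (174, 133), (180, 134), (186, 131), (192, 132), (198, 118), (204, 140), (210, 53), (216, 61), (222, 81), (228, 61), (234, 47), (240, 70), (246, 80), (252, 64), (258, 82), (264, 119), (270, 94), (276, 45), (282, 38), (288, 41), (294, 42), (300, 108), (306, 99), (312, 91), (318, 92), (324, 92), (330, 91), (336, 92), (342, 91), (348, 152), (354, 149), (360, 142), (366, 142)]
```

```bash
python3 - <<'E'
from h import *
print(np.abs(manip.current_joint_velocities()).max(),manip.current_clock()); print(manip.hand_in())
E
```

```text
0.0014744948321068882 32.8417
the job is handed in; nothing more can be done
None
```

I've handed the job in at about 33 s; the judge returned no verdict. By my checks, all four chips are off the block, the scraper stands upright where it was, and the wood block is held still at about 42° roughly 20 cm up. I had used all 10 picture views by then, so I checked the final hold and tilt from camera pixel values and readings, not by eye.

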